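# Empty the guard washer's catch tray into the cedar crate

## Task

The washer has dropped two clean black clipper guard combs into its oval steel catch tray. Move both guards from the tray into the open cedar crate, lowering each one right down to the crate's floor before letting go, so that they lie flat there, side by side and the same way up as they were. Leave the round strainer cup where it is in the tray.

Things in the scene. Friction and masses are not known exactly. Their poses are not given: they have to be found in the camera images.
- guard_long: larger black plastic clipper guard comb, loose in the catch tray: 50 mm long (x, along its teeth), 44 wide (y), 28 high, about 30 g. Two flat upright full-height side cheeks run from its back (-x) end; the teeth stand 10 mm out past them at +x. Grip across the width. Origin: centre of underside, z up. Both guards lie roughly lengthwise in the tray, up to 30 degrees askew. The stack of four combs elsewhere is not in the job
- guard_short: smaller black guard comb loose in the same tray, same form: 44 mm long (x), 40 wide (y), 24 high, about 25 g. Origin: centre of underside, z up. The tray is a fixed steel oval, 380 by 200 mm, floor 6 mm above the table, rim 16 mm high; at its left end (seen from the robot) stands the white washer, 240 mm high, its chute 30 to 80 mm above the tray's end
- strainer: round black strainer cup of the washer, 58 mm across the rim, 28 mm high, standing loose in the same tray, to be left there. Guards and cup have three places about 100 mm apart along the tray, in any order. Origin: centre of underside, z up
- crate: fixed cedar crate: 220 mm along its x, 300 along its y, 75 high, walls and floor 8 thick (inside 204 by 284; inner floor 8 mm above the origin). Origin: centre of underside, z up. Its +x side, away from the tray, carries the lid, already up and standing or leaning slightly outward, reaching 220 mm above the rim
Mind the look-alikes: they are no part of the job. What is shaped like the guard_long but red is not meant. What is shaped like the guard_short but purple is not meant.

How it is judged (in metres and radians):
At the end, for the whole second after the job is handed in: Both guards lie at rest inside the crate, flat on its floor (underside within 8 mm of it, tilted less than 11 degrees, same way up as at the start), and the strainer cup stands within 30 mm of where it started (x of guard_long in the frame of crate between -0.102 and 0.102 m and y of guard_long in the frame of crate between -0.142 and 0.142 m and z of each of guard_long, guard_short in the frame of crate below 0.016 m and angle between each of guard_long, guard_short's own z axis and vertical below 0.19 rad and linear speed of each of guard_long, guard_short below 0.02 m/s and x of guard_short in the frame of crate between -0.102 and 0.102 m and y of guard_short in the frame of crate between -0.142 and 0.142 m and distance of strainer from where it was at the start of the episode below 0.03 m and angle between strainer's own z axis and vertical below 0.2 rad); the robot touches nothing.
It fails at once if the larger guard was let go more than about 30 mm above the crate's floor (x of guard_long in the frame of crate between -0.11 and 0.11 m and y of guard_long in the frame of crate between -0.15 and 0.15 m and z of guard_long in the frame of crate above 0.04 m and contact force between the fingers and guard_long below 0.05 N).
It fails at once if the smaller guard was let go more than about 30 mm above the crate's floor (x of guard_short in the frame of crate between -0.11 and 0.11 m and y of guard_short in the frame of crate between -0.15 and 0.15 m and z of guard_short in the frame of crate above 0.04 m and contact force between the fingers and guard_short below 0.05 N).
It also fails if it takes over 54 s, if anything falls off the work surface, if the arm or the gripper's body presses on something with over 40 N, if the wrist force passes 120 N, or if a joint passes its speed limit or range.

## Robot

A 7-joint arm with a two-finger parallel gripper is mounted at the origin on the work surface. World frame = base frame: x ahead of the robot, y to its left, z up, the work surface at z = 0. Lengths are in m, angles in degrees, forces in N, time in s.
With the tool pointing down it reaches from about 0.375 to 0.925 m from the base axis. Payload 3.1 kg.
Tool frame: the origin (TCP) lies at the centre of the arm's flange, where the gripper is bolted on; the fingertips stand 173 mm ahead of it and the grasp point (between the pads) lies 155 mm ahead of it; x points along the fingers, y is the direction in which the jaws open and shut, and the axes are right-handed (so a half turn about x gives the same grasp; the last joint's range is limited). The gripper opens to 85 mm and grips with 20 to 120 N. Pads are 22 mm wide; open, the fingers measure 114 mm over their backs; the gripper's body (76 mm by 85 mm) begins 54 mm behind the grasp point. The pads swing forward as they close: fully open they stand 13 mm farther back than shut.
Start: joints at [-71.207, 21.939, 2.515, 91.553, -1.026, 66.532, -2.859], TCP at [0.268, 0.592, 0.405] pointing down, gripper open.
Joint ranges: [-149.38, 149.38], [-23.57, 123.04], [-84.95, 90], [0, 143.3], [-89.99, 269.99], [3.08, 112.72], [-163.45, 163.45]. Speed limits (degrees/s): [159.86, 159.86, 180, 180, 180, 180, 180].

## Interface

Orientations are given as a 3x3 rotation matrix whose columns are the frame's x, y, z axes.
In Python, from rig import manip gives the robot as it stands.
- The arm moves only by the tool step_arm, never from a script. Its argument "deltas" is a list of rows, each an object with "slide": the shift along the tool's x, y, z in cm, a list of three; "yaw": the turn about the tool's x in degrees; "claw": the gripper's target within -1 to 1 (shut at 1, half-way at 0, fully open at -1). A call has 1 to 12 rows; each row shifts and turns the commanded pose from where the row before left it, along the tool's axes as they then stand; what a row does not reach is not made up. A row lasts 1/10 s, in which the tool goes at most 50 mm and 8.59 degrees, less where a joint would pass 70% of its speed; a pose out of reach is approached as far as the arm can. A call with a gripper value outside its range is refused whole. The fingers move at their own pace and stop on an object; "force" is the grip in N (left out, the last holds). Time passes only in rows, so rows that do not move let the fingers close. It gives the time, the measured TCP pose, the force and the opening at its end, in the units of the state.
- manip.read_state(): the state, without advancing time (a new reading comes with each control period).
- manip.get_image(name): name is "scene" or "top"; returns (picture, depth): 400x640x3 uint8, red, green, blue; 400x640 float32, m along the optical axis (not along the pixel's ray), 0 where there is no reading.
- manip.camera_params(name): a dict with "K" (3x3 intrinsics, pixels), "dist" ([k1, k2, p1, p2, k3] as OpenCV has them; the pictures are not rectified), "origin" and "attitude" of the camera in the world. Camera axes: x right, y down, z forward; pixel columns grow to the right and rows downward; lengths in m; the calibration is good to about 2 mm. A picture is of the moment at which its call begins. camera_params takes no time and is no camera call.
- manip.hand_in(): hands the job in, once; it reports no verdict.
Trained networks look in the newest picture that a camera, given by its name, has taken for a name from the list of things; names that differ only in an ending like _2 or _b are one class to them, and where a whole thing is asked for, a point or a joint stands for the part that bears it (a point fixed in the world has none). Each returns a list of dicts, best first, with "conf" (0 to 1); they miss things now and then, are a little off and sometimes report something else, mostly with a low value. They report only what shows in the picture. A call takes as long as a camera call. They do not tell look-alikes from the thing itself.
- manip.boxes_of(target, camera): "location" ([column, row] in pixels, amid what is visible of it).
- manip.regions_of(target, camera): "pixels" (400x640 bool, what is visible of it) and "location" ([column, row] in pixels, amid what is visible of it).
The state is a dict: "t": time; "qpos": joint angles; "qd": joint speeds; "effort": joint torques, N m; "tool_pos": TCP position; "tool_rot": TCP orientation; "force": force on the tool from outside, world axes, zero at the start; "moment": the same for the moment, N m; "grip_width": finger opening in m.
Only numpy, scipy, OpenCV 4.12 (cv2) and the standard library are available. Lean on these libraries where they do the work, as an engineer would, in place of code of your own. Each camera call takes 0.05 s, during which the arm holds its last target.

## Working session

There is one attempt and no reset: what is moved stays moved. The work goes in short steps, Python scripts to look and compute and a tool call to move; the robot and the scene stay as the last step left them, time stands still between calls to the robot, and variables do not carry over. Pictures are saved under pics/ and viewed, and the job is handed in when it is done.

Besides the shell and the picture viewer there is one more tool, called after "Emit:" by a JSON object that holds its "api" and its "payload", one argument or row to a line. step_arm: Moves the arm, as the interface text tells. Its arguments: {"type":"object","properties":{"deltas":{"type":"array"},"force":{"type":"number"}},"required":["deltas"]}

```bash
mkdir -p pics; ls
python3 - <<'E'
from rig import manip
import cv2, numpy as np
s=manip.read_state(); print(s)
for n in("scene","top"):
    p,d=manip.get_image(n); cv2.imwrite(f"pics/{n}0.png",p[:,:,::-1]); np.save(f"{n}_d.npy",d);np.save(f"{n}_p.npy",p)
    c=manip.camera_params(n); print(n,c)
    for t in("guard_long","guard_short","strainer","crate"):
        r=manip.regions_of(t,n)
        print(n,t,[(round(x["conf"],2),x["location"],int(x["pixels"].sum())) for x in r])
        for i,x in enumerate(r[:5]): np.save(f"m_{n}_{t}_{i}.npy",x["pixels"])
E
```

```text
pics
{'t': 0.0, 'qpos': array([-71.20709657,  21.99391544,   2.51187065,  91.65072102,
        -1.02441478,  66.52937017,  -2.85833106]), 'qd': array([-0.05093806, -0.06857927,  0.00739046, -0.03245998, -0.10292766,
       -0.18167651, -0.0879651 ]), 'effort': array([-2.42380165e-04, -4.33464468e+01,  1.02443486e+00, -2.49514157e+01,
        1.04653536e-02,  1.14628568e-02, -4.33304933e-06]), 'tool_pos': array([0.26826807, 0.59152045, 0.40325123]), 'tool_rot': array([[-9.39914914e-04,  4.12960694e-01,  9.10748364e-01],
       [-2.47190391e-03,  9.10745024e-01, -4.12961730e-01],
       [-9.99996503e-01, -2.63943133e-03,  1.64776324e-04]]), 'force': array([-0.5679573 , -0.71600308, -0.72448085]), 'moment': array([ 0.04694589, -0.00079475,  0.02034652]), 'grip_width': 0.0849592363320078}
scene {'K': array([[417.91762043,   0.        , 315.31853662],
       [  0.        , 417.91762043, 208.93863187],
       [  0.        ,   0.        ,   1.        ]]), 'dist': array([-0.06454736,  0.        ,  0.        ,  0.        ,  0.        ]), 'origin': array([0.94479695, 0.45151035, 0.74183926]), 
[... 445 characters left out ...]
[458.88393157,   0.        , 320.8581378 ],
       [  0.        , 458.88393157, 189.93506998],
       [  0.        ,   0.        ,   1.        ]]), 'dist': array([0.02449157, 0.        , 0.        , 0.        , 0.        ]), 'origin': array([0.32713788, 0.08445194, 1.02136089]), 'attitude': array([[-0.02324026, -0.98896409,  0.1463213 ],
       [-0.99971373,  0.02215705, -0.0090286 ],
       [ 0.00568691, -0.14648924, -0.98919592]])}
top guard_long [(0.82, [263.3, 147.1], 435), (0.76, [282.2, 229.0], 433), (0.68, [213.3, 229.7], 401)]
top guard_short [(0.86, [175.2, 226.0], 408), (0.67, [219.2, 153.8], 394)]
top strainer [(0.71, [308.2, 149.4], 532)]
top crate [(0.73, [499.1, 139.5], 28412)]
```

View pics/scene0.png

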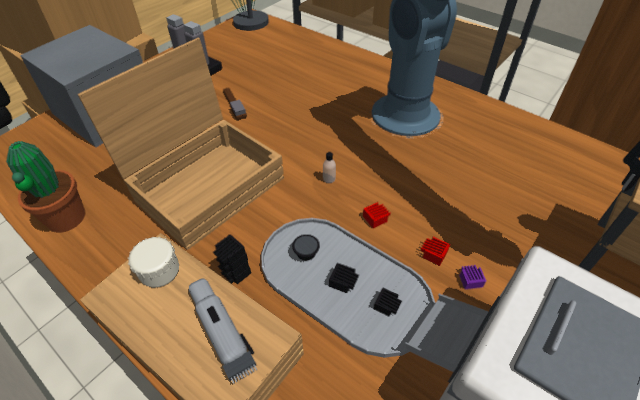

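View pics/top0.png

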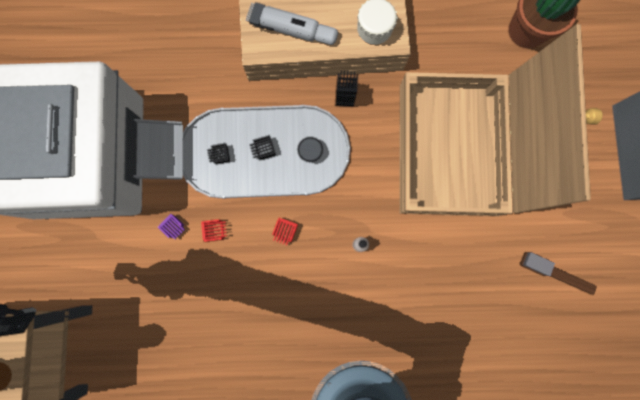

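```bash
cat > h.py <<'E'
import numpy as np, cv2
from rig import manip
def pts(n,d,mask):
    c=manip.camera_params(n); v,u=np.nonzero(mask&(d>0)); z=d[v,u]
    q=cv2.undistortPoints(np.stack([u,v],1).astype(float).reshape(-1,1,2),c["K"],np.array(c["dist"]))[:,0]
    return np.c_[q*z[:,None],z]@np.array(c["attitude"]).T+c["origin"],np.c_[u,v]
E
python3 - <<'E'
import cv2,numpy as np
p=np.load("top_p.npy")[:,:,::-1]; cv2.imwrite("pics/topc.png",cv2.resize(p[110:260,150:350],None,fx=4,fy=4,interpolation=cv2.INTER_CUBIC))
p=np.load("scene_p.npy")[:,:,::-1]; cv2.imwrite("pics/scenec.png",cv2.resize(p[190:340,290:490],None,fx=4,fy=4,interpolation=cv2.INTER_CUBIC))
E
```

```text
(no output)
```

View pics/topc.png

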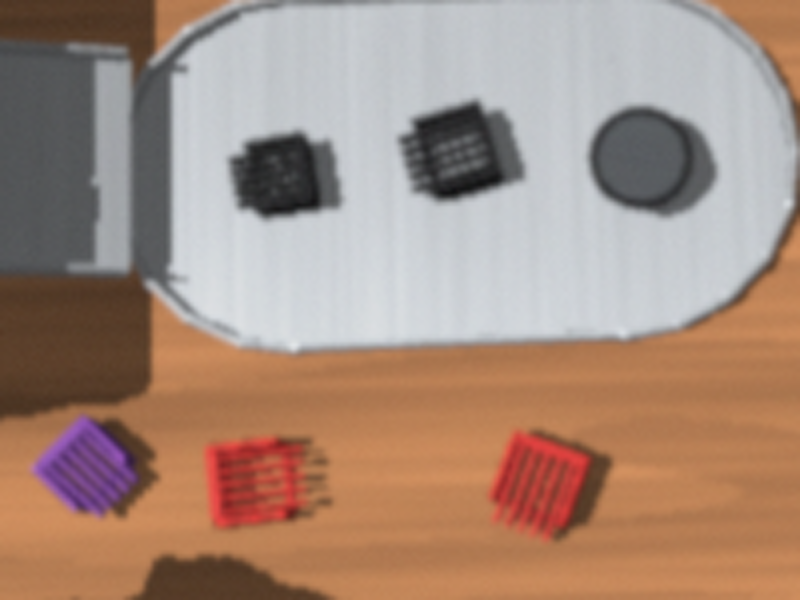

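View pics/scenec.png

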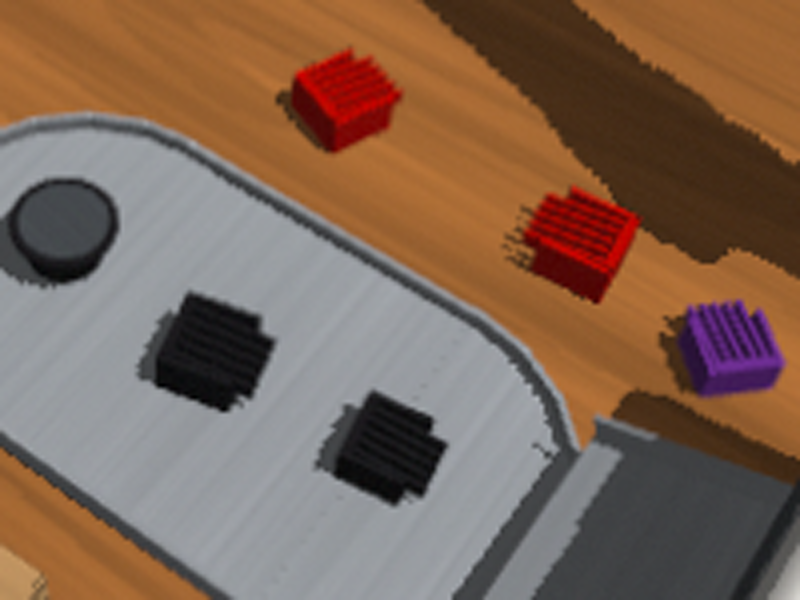

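In the top picture, the candidates for guard_long are black (263,147), red (282,229) and red (213,230). For guard_short they are black (219,154) and purple (175,226). The two black ones in the tray fit, since the red and purple ones lie outside it. The black stack at (346,90) isn't in the job, and the strainer is at (309,149). The crops confirm this, and the teeth point left, toward the washer. Next I measure the poses.

Run:
```python
from h import *
for n in("top","scene"):
  d=np.load(f"{n}_d.npy");img=np.load(f"{n}_p.npy").astype(int)
  for t,uv,H in(("guard_long",{"top":(263,147),"scene":(344,280)},.028),("guard_short",{"top":(219,154),"scene":(386,303)},.024),("strainer",{"top":(309,149),"scene":(305,247)},.028)):
    u,v=uv[n]
    m=np.zeros(d.shape,bool);m[v-28:v+28,u-28:u+28]=1
    P,q=pts(n,d,m); col=img[q[:,1],q[:,0]].max(1)
    fl=np.median(P[(col>130),2])
    k=(P[:,2]>fl+.009)&(P[:,2]<fl+.06)
    A=P[k]
    r=cv2.minAreaRect((A[:,:2]*1000).astype(np.float32))
    top=A[A[:,2]>fl+H-.004]
    r2=cv2.minAreaRect((top[:,:2]*1000).astype(np.float32))
    print(n,t,"floor",fl.round(4),"n",len(A),"ztop",np.percentile(A[:,2],95).round(4),"all",np.round(r[0],1),np.round(r[1],1),round(r[2],1),"top",np.round(r2[0],1),np.round(r2[1],1),round(r2[2],1))
    # cheeks region: yaw scan
d=np.load("top_d.npy");m=np.zeros(d.shape,bool);m[60:230,390:620]=1
P,q=pts("top",d,m)
k=(P[:,2]>.068)&(P[:,2]<.080)
r=cv2.minAreaRect((P[k,:2]*1000).astype(np.float32));print("rim",r)
import sys
A=P[k]; print(np.percentile(A[:,0],[1,50,99]),np.percentile(A[:,1],[1,50,99]))
f=(P[:,2]<.014)&(P[:,2]>.003)&(q[:,0]>415)&(q[:,0]<495)&(q[:,1]>85)&(q[:,1]<200)
print("floor",P[f].min(0),P[f].max(0),np.median(P[f],0))
cv2.imwrite("pics/dbg.png",cv2.resize(np.load("top_p.npy")[40:240,380:630,::-1],None,fx=3,fy=3))
```

```text
top guard_long floor 0.006 n 406 ztop 0.0356 all [573.1 205.3] [44.8 50.4] 15.0 top [573.8 202.9] [44.4 45.5] 14.3
top guard_short floor 0.0059 n 340 ztop 0.0319 all [562.3 303.2] [40.2 44.4] 10.3 top [562.7 302.7] [39.7 43.3] 10.1
top strainer floor 0.0056 n 536 ztop 0.0374 all [565.9  98.4] [55.3 57.9] 88.7 top [565.9  98.4] [55.3 57.9] 88.7
scene guard_long floor 0.0053 n 580 ztop 0.0343 all [578.6 179.7] [ 47.  101.2] 11.6 top [579.6 174.8] [47.  91.2] 11.6
scene guard_short floor 0.0046 n 477 ztop 0.0301 all [567.4 274.9] [41.8 99.3] 6.9 top [567.6 270.5] [41.  90.6] 6.9
scene strainer floor 0.0051 n 613 ztop 0.0359 all [562.6  87.6] [156.8 122.1] 37.9 top [563.1 124.9] [ 57.9 114.4] 3.9
rim ((566.0455932617188, -216.8924560546875), (225.3365936279297, 302.70556640625), 87.14925384521484)
[0.41253624 0.5596517  0.71826867] [-0.33112443 -0.24931105 -0.10004492]
floor [ 0.44776993 -0.32546442  0.00300097] [ 0.71503419 -0.13601435  0.01398848] [ 0.57591695 -0.22977765  0.00747445]
```

View pics/dbg.png

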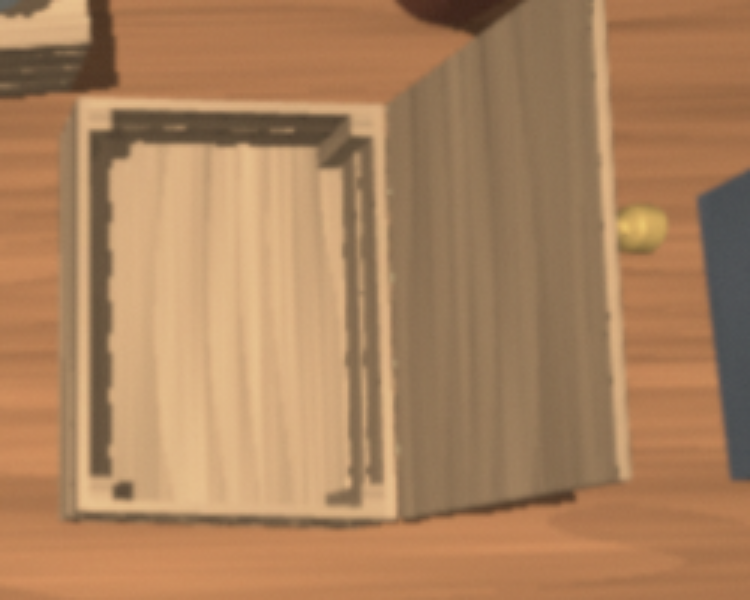

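Run:
```python
from h import *
for n in("top","scene"):
  d=np.load(f"{n}_d.npy");P,q=pts(n,d,np.ones(d.shape,bool))
  for t,c,zl in(("long",(.5735,.205),.033),("short",(.5625,.303),.029),("strainer",(.566,.098),.034)):
    k=(np.hypot(P[:,0]-c[0],P[:,1]-c[1])<.038)&(P[:,2]>.013)&(P[:,2]<.06)
    r=cv2.minAreaRect((P[k,:2]*1000).astype(np.float32)); print(n,t,np.round(r[0],1),np.round(r[1],1),round(r[2],1))
  k=(P[:,2]>.028)&(P[:,2]<.30)&(P[:,0]>.47)&(P[:,0]<.66)&(P[:,1]>.32)&(P[:,1]<.6)
  for y in np.arange(.32,.5,.01):
    s=k&(abs(P[:,1]-y)<.005)
    if s.sum()>3: print(round(y,2),s.sum(),np.percentile(P[s,2],[5,50,99]).round(3),P[s,0].min().round(3),P[s,0].max().round(3))
  k=(P[:,2]>.066)&(P[:,2]<.084)&(P[:,1]<-.09)&(P[:,1]>-.335)&(P[:,0]>.4)&(P[:,0]<.73)
  r=cv2.minAreaRect((P[k,:2]*1000).astype(np.float32)); print("crate",r)
  k=(P[:,1]<-.3)&(P[:,1]>-.45)&(P[:,0]>.42)&(P[:,0]<.70)&(P[:,2]>.1)
  for z in(.12,.16,.2,.24,.28):
    s=k&(abs(P[:,2]-z)<.01)
    if s.sum():print("lid",z,P[s,1].max().round(3),np.median(P[s,1]).round(3))
```

```text
top long [573.1 205.3] [44.8 50.4] 15.0
top short [562.3 303.2] [40.2 44.4] 10.3
top strainer [565.9  98.4] [55.3 57.9] 88.7
0.38 249 [0.035 0.038 0.056] 0.505 0.627
0.39 302 [0.038 0.042 0.06 ] 0.505 0.628
0.4 298 [0.041 0.045 0.063] 0.504 0.627
0.41 302 [0.045 0.049 0.067] 0.504 0.626
0.42 313 [0.049 0.052 0.071] 0.504 0.628
0.43 306 [0.052 0.057 0.076] 0.504 0.627
0.44 310 [0.056 0.06  0.079] 0.503 0.626
0.45 319 [0.06  0.064 0.083] 0.503 0.627
0.46 1056 [0.062 0.086 0.162] 0.47 0.639
0.47 3040 [0.08  0.169 0.215] 0.47 0.66
0.48 625 [0.212 0.215 0.218] 0.471 0.66
0.49 577 [0.213 0.215 0.218] 0.47 0.66
crate ((566.0513916015625, -216.8806915283203), (225.43275451660156, 302.685546875), 87.13558197021484)
lid 0.12 -0.322 -0.33
lid 0.16 -0.326 -0.336
lid 0.2 -0.333 -0.341
lid 0.24 -0.336 -0.345
lid 0.28 -0.339 -0.349
scene long [573.4 204.1] [45.9 50. ] 15.8
scene short [563.5 302.1] [42.4 42.9] 10.7
scene strainer [564.9  96.3] [58.3 57. ] 83.4
0.38 333 [0.034 0.038 0.055] 0.504 0.629
0.39 372 [0.038 0.041 0.058] 0.505 0.629
0.4 388 [0.041 0.045 0.063] 0.504 0.628
0.41 395 [0.045 0.048 0.067] 0.504 0.629
0.42 409 [0.049 0.052 0.07 ] 0.504 0.629
0.43 416 [0.052 0.055 0.074] 0.503 0.628
0.44 426 [0.056 0.059 0.077] 0.503 0.628
0.45 435 [0.06  0.063 0.08 ] 0.503 0.627
0.46 613 [0.064 0.077 0.202] 0.471 0.641
0.47 1081 [0.117 0.208 0.214] 0.47 0.66
0.48 873 [0.212 0.214 0.216] 0.47 0.66
0.49 878 [0.212 0.214 0.216] 0.47 0.66
crate ((566.5867919921875, -218.4816436767578), (228.20266723632812, 302.39569091796875), 87.03253936767578)
lid 0.12 -0.322 -0.333
lid 0.16 -0.327 -0.337
lid 0.2 -0.33 -0.342
lid 0.24 -0.336 -0.347
lid 0.28 -0.339 -0.351
```

Emit:
{"api": "step_arm", "payload": {
  "deltas": [
    {"slide": [0, 0, 0], "yaw": 7.9, "claw": -1},
    {"slide": [0, 0, 0], "yaw": 7.9, "claw": -1},
    {"slide": [0, 0, 0], "yaw": 7.9, "claw": -1},
    {"slide": [0, 0, 0], "yaw": 7.9, "claw": -1},
    {"slide": [0, 0, 0], "yaw": 7.9, "claw": -1},
    {"slide": [0, 0, 0], "yaw": 7.9, "claw": -1},
    {"slide": [0, 0, 0], "yaw": 7.9, "claw": -1},
    {"slide": [0, 0, 3], "yaw": 0, "claw": -1},
    {"slide": [0, 0, 3], "yaw": 0, "claw": -1},
    {"slide": [0, 0, 3], "yaw": 0, "claw": -1},
    {"slide": [0, 0, 3], "yaw": 0, "claw": -1},
    {"slide": [0, 0, 3], "yaw": 0, "claw": -1}
  ],
  "force": 30
}}

```text
t: 1.7
tool_pos: [0.2955, 0.4432, 0.4048]
tool_rot: [[0.0, 0.984, 0.179], [0.0, 0.179, -0.984], [-1.0, 0.0, -0.0]]
force: [-0.1, -0.4, 0.7]
grip_width: 0.0855
```

Emit:
{"api": "step_arm", "payload": {
  "deltas": [
    {"slide": [0, 0, 3], "yaw": 0, "claw": -1},
    {"slide": [0, 0, 3], "yaw": 0, "claw": -1},
    {"slide": [0, 1, 3], "yaw": 0, "claw": -1},
    {"slide": [0, 2, 3], "yaw": 0, "claw": -1},
    {"slide": [0, 3, 3], "yaw": 0, "claw": -1},
    {"slide": [0, 3, 3], "yaw": 0, "claw": -1},
    {"slide": [0, 3, 1], "yaw": 0, "claw": -1},
    {"slide": [0, 3, 0], "yaw": 0, "claw": -1},
    {"slide": [0, 3, 0], "yaw": 0, "claw": -1},
    {"slide": [0, 3, 0], "yaw": 0, "claw": -1},
    {"slide": [0, 2.8, 0], "yaw": 0, "claw": -1},
    {"slide": [0, 0, 0], "yaw": 0, "claw": -1}
  ]
}}

```text
t: 2.9
tool_pos: [0.5663, 0.2999, 0.4046]
tool_rot: [[0.003, 0.984, 0.177], [-0.001, 0.177, -0.984], [-1.0, 0.003, 0.002]]
force: [-1.4, -0.8, 0.1]
grip_width: 0.0855
```

```bash
cat >> h.py <<'E'
def go(x,y,z,a=None):
    s=manip.read_state();R=s["tool_rot"];p=s["tool_pos"]
    ang=np.degrees(np.arctan2(R[1,1],R[0,1]))
    print("t",s["t"],"p",p.round(4),"ang",ang.round(2),"tilt",R[:,0].round(4),"F",s["force"].round(2),"w",round(s["grip_width"],4),"q",s["qpos"].round(0))
    print("need slide cm",(R.T@(np.array([x,y,z])-p)*100).round(2),"yaw",None if a is None else round(ang-a,2))
E
python3 -c "
from h import *
go(.5635,.2989,.18,10.5)"
```

```text
t 2.9 p [0.5663 0.2999 0.4046] ang 10.19 tilt [ 0.0033 -0.001  -1.    ] F [-1.43 -0.84  0.13] w 0.0855 q [-53.  22.  27.  94. -11.  66. -13.]
need slide cm [ 2.246e+01 -3.600e-01  1.000e-02] yaw -0.31
```

Emit:
{"api": "step_arm", "payload": {
  "deltas": [
    {"slide": [2, 0, 0], "yaw": 0, "claw": -1},
    {"slide": [3, 0, 0], "yaw": 0, "claw": -1},
    {"slide": [3, 0, 0], "yaw": 0, "claw": -1},
    {"slide": [3, 0, 0], "yaw": 0, "claw": -1},
    {"slide": [3, 0, 0], "yaw": 0, "claw": -1},
    {"slide": [2, 0, 0], "yaw": 0, "claw": -1},
    {"slide": [0, 0, 0], "yaw": 0, "claw": -1},
    {"slide": [0, 0, 0], "yaw": 0, "claw": -1}
  ]
}}

```text
t: 3.7
tool_pos: [0.5631, 0.3002, 0.2449]
tool_rot: [[-0.001, 0.984, 0.179], [-0.0, 0.179, -0.984], [-1.0, -0.001, -0.0]]
force: [0.8, 0.5, -0.2]
grip_width: 0.0853
```

Run:
```python
from h import *
go(.5635,.2989,.18,10.5)
p,d=manip.get_image("scene"); cv2.imwrite("pics/s1.png",cv2.resize(p[150:350,250:500,::-1],None,fx=3,fy=3))
```

```text
t 3.7 p [0.5631 0.3002 0.2449] ang 10.33 tilt [-5.e-04 -0.e+00 -1.e+00] F [ 0.81  0.48 -0.18] w 0.0853 q [-50.  32.  23. 101. -16.  50.  -9.]
need slide cm [6.49 0.02 0.14] yaw -0.17
```

View pics/s1.png

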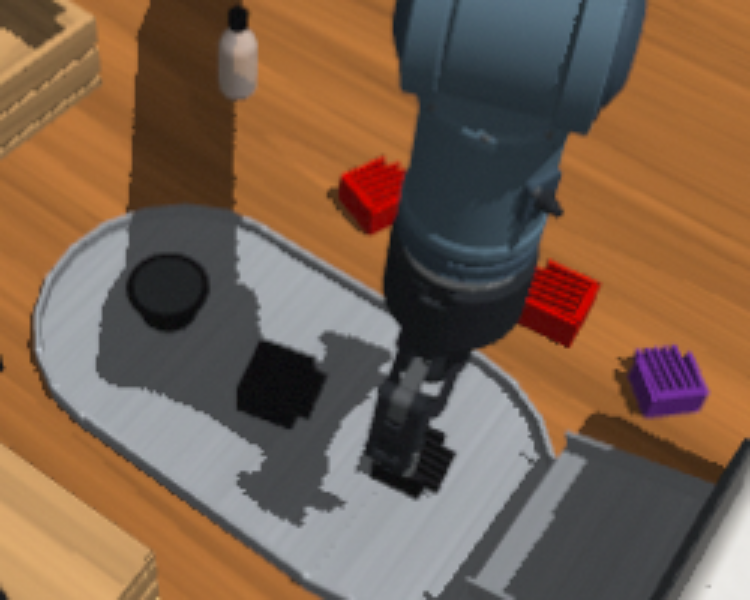

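The picture shows the fingers straddling the short guard, at about (415,460) in the crop, with its teeth clear. I go down and grip.

Emit:
{"api": "step_arm", "payload": {
  "deltas": [
    {"slide": [2, 0, 0.1], "yaw": 0, "claw": -1},
    {"slide": [2, 0, 0], "yaw": 0, "claw": -1},
    {"slide": [1.4, 0, 0], "yaw": 0, "claw": -1},
    {"slide": [1, 0, 0], "yaw": 0, "claw": -1},
    {"slide": [0, 0, 0], "yaw": 0, "claw": -1},
    {"slide": [0, 0, 0], "yaw": 0, "claw": 1},
    {"slide": [0, 0, 0], "yaw": 0, "claw": 1},
    {"slide": [0, 0, 0], "yaw": 0, "claw": 1},
    {"slide": [0, 0, 0], "yaw": 0, "claw": 1},
    {"slide": [0, 0, 0], "yaw": 0, "claw": 1},
    {"slide": [0, 0, 0], "yaw": 0, "claw": 1},
    {"slide": [0, 0, 0], "yaw": 0, "claw": 1}
  ],
  "force": 30
}}

```text
t: 4.95
tool_pos: [0.5643, 0.2993, 0.1817]
tool_rot: [[0.002, 0.984, 0.179], [0.001, 0.179, -0.984], [-1.0, 0.002, -0.001]]
force: [-1.0, 0.4, 5.7]
grip_width: 0.0398
```

Emit:
{"api": "step_arm", "payload": {
  "deltas": [
    {"slide": [0, 0, 0], "yaw": 0, "claw": 1},
    {"slide": [0, 0, 0], "yaw": 0, "claw": 1},
    {"slide": [0, 0, 0], "yaw": 0, "claw": 1}
  ]
}}

```text
t: 5.25
tool_pos: [0.5643, 0.2993, 0.1817]
tool_rot: [[0.001, 0.984, 0.179], [0.001, 0.179, -0.984], [-1.0, 0.002, -0.001]]
force: [0.4, -0.1, 5.8]
grip_width: 0.0392
```

Emit:
{"api": "step_arm", "payload": {
  "deltas": [
    {"slide": [-0.5, 0, 0], "yaw": 0, "claw": 1},
    {"slide": [-1, 0, 0], "yaw": 0, "claw": 1},
    {"slide": [-2, 0, 0], "yaw": 0, "claw": 1},
    {"slide": [-3, 0, 0], "yaw": 0, "claw": 1},
    {"slide": [-3, 0, 0], "yaw": 0, "claw": 1},
    {"slide": [-3, 0, 0], "yaw": 0, "claw": 1},
    {"slide": [-2, 0, 0], "yaw": 0, "claw": 1},
    {"slide": [-0.5, 0, 0], "yaw": 0, "claw": 1},
    {"slide": [0, 0, 0], "yaw": 0, "claw": 1},
    {"slide": [0, 0, 0], "yaw": 0, "claw": 1}
  ]
}}

```text
t: 6.25
tool_pos: [0.5628, 0.2989, 0.3292]
tool_rot: [[-0.002, 0.984, 0.179], [-0.001, 0.179, -0.984], [-1.0, -0.003, 0.001]]
force: [-1.0, -0.1, -0.4]
grip_width: 0.0394
```

Run:
```python
from h import *
go(.635,-.205,.33,-3)
p,d=manip.get_image("scene"); cv2.imwrite("pics/s2.png",cv2.resize(p[100:300,280:530,::-1],None,fx=3,fy=3))
```

```text
t 6.25 p [0.5628 0.2989 0.3292] ang 10.31 tilt [-0.0024 -0.0014 -1.    ] F [-0.96 -0.09 -0.42] w 0.0394 q [-52.  26.  26.  98. -13.  59. -11.]
need slide cm [-3.000e-02 -1.920e+00  5.086e+01] yaw 13.31
```

View pics/s2.png

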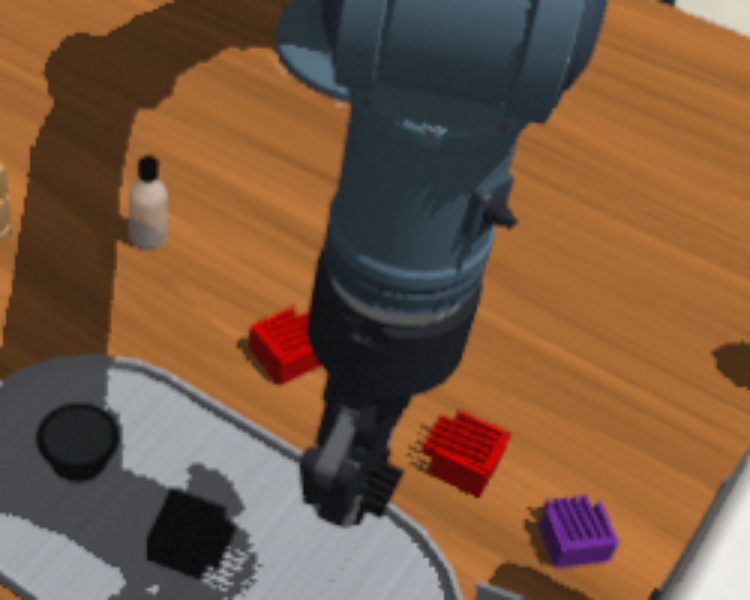

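Emit:
{"api": "step_arm", "payload": {
  "deltas": [
    {"slide": [0, 0, 1.5], "yaw": 0, "claw": 1},
    {"slide": [0, -0.2, 3], "yaw": 0, "claw": 1},
    {"slide": [0, -0.2, 3], "yaw": 0, "claw": 1},
    {"slide": [0, -0.2, 3], "yaw": 0, "claw": 1},
    {"slide": [0, -0.2, 3], "yaw": 0, "claw": 1},
    {"slide": [0, -0.2, 3], "yaw": 0, "claw": 1},
    {"slide": [0, -0.2, 3], "yaw": 0, "claw": 1},
    {"slide": [0, -0.2, 3], "yaw": 0, "claw": 1},
    {"slide": [0, -0.2, 3], "yaw": 0, "claw": 1},
    {"slide": [0, -0.2, 3], "yaw": 0, "claw": 1},
    {"slide": [0, -0.2, 3], "yaw": 0, "claw": 1},
    {"slide": [0, 0, 3], "yaw": 0, "claw": 1}
  ]
}}

```text
t: 7.5
tool_pos: [0.6047, -0.0467, 0.3296]
tool_rot: [[-0.002, 0.984, 0.177], [-0.001, 0.177, -0.984], [-1.0, -0.003, 0.0]]
force: [0.7, -0.3, -0.3]
grip_width: 0.0395
```

Emit:
{"api": "step_arm", "payload": {
  "deltas": [
    {"slide": [0, 0, 3], "yaw": 0, "claw": 1},
    {"slide": [0, 0, 3], "yaw": 0, "claw": 1},
    {"slide": [0, 0, 3], "yaw": 0, "claw": 1},
    {"slide": [0, 0, 3], "yaw": 0, "claw": 1},
    {"slide": [0, 0, 3], "yaw": 0, "claw": 1},
    {"slide": [0, 0, 1.4], "yaw": 0, "claw": 1},
    {"slide": [0, 0, 0], "yaw": 4, "claw": 1},
    {"slide": [0, 0, 0], "yaw": 5, "claw": 1},
    {"slide": [0, 0, 0], "yaw": 4.3, "claw": 1},
    {"slide": [0, 0, 0], "yaw": 0, "claw": 1},
    {"slide": [0, 0, 0], "yaw": 0, "claw": 1}
  ]
}}

```text
t: 8.6
tool_pos: [0.6347, -0.205, 0.33]
tool_rot: [[-0.001, 0.999, -0.05], [0.0, -0.05, -0.999], [-1.0, -0.001, -0.0]]
force: [-0.8, -0.4, -0.8]
grip_width: 0.0393
```

Run:
```python
from h import *
go(.635,-.205,.184,-3)
p,d=manip.get_image("scene"); cv2.imwrite("pics/s3.png",p[:,:,::-1])
```

```text
t 8.6 p [ 0.6347 -0.205   0.33  ] ang -2.88 tilt [-1.3e-03  4.0e-04 -1.0e+00] F [-0.81 -0.41 -0.79] w 0.0393 q [-12.  32.  35.  94. -20.  61.  27.]
need slide cm [1.46e+01 5.00e-02 1.00e-02] yaw 0.12
```

View pics/s3.png

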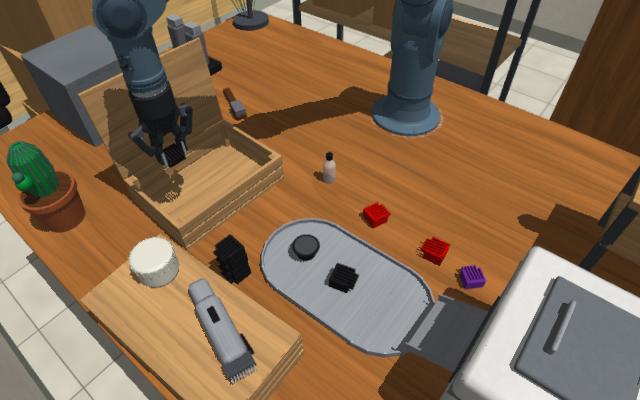

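Run:
```python
from h import *
for n in("scene","top"):
    p,d=manip.get_image(n); P,q=pts(n,d,np.ones(d.shape,bool))
    k=(P[:,2]>.2)&(P[:,0]>.2)&(P[:,0]<.78)&(P[:,1]<0)&(P[:,1]>-.5)
    for z in np.arange(.22,.75,.04):
        s=k&(abs(P[:,2]-z)<.02)
        c=p[q[s,1],q[s,0]].astype(int); b=c[:,2]>=c[:,0]-5; A=P[s][b]
        if len(A)>5: print(n,round(z,2),len(A),"x",np.percentile(A[:,0],[2,98]).round(3),"y",np.percentile(A[:,1],[2,98]).round(3))
```

```text
scene 0.22 647 x [0.58  0.692] y [-0.215 -0.186]
scene 0.26 834 x [0.574 0.7  ] y [-0.212 -0.185]
scene 0.3 692 x [0.612 0.673] y [-0.207 -0.165]
scene 0.34 855 x [0.609 0.671] y [-0.212 -0.167]
scene 0.38 879 x [0.612 0.672] y [-0.208 -0.169]
scene 0.42 955 x [0.613 0.672] y [-0.209 -0.168]
scene 0.46 1259 x [0.606 0.686] y [-0.188 -0.142]
scene 0.5 1100 x [0.6   0.687] y [-0.188 -0.138]
top 0.22 178 x [0.585 0.686] y [-0.202 -0.185]
top 0.26 129 x [0.605 0.697] y [-0.351 -0.183]
top 0.3 244 x [0.604 0.652] y [-0.182 -0.166]
top 0.34 335 x [0.609 0.657] y [-0.179 -0.166]
top 0.38 249 x [0.616 0.652] y [-0.175 -0.168]
top 0.42 20 x [0.625 0.641] y [-0.171 -0.169]
top 0.46 64 x [0.607 0.644] y [-0.156 -0.141]
top 0.5 253 x [0.593 0.64 ] y [-0.155 -0.134]
top 0.54 2044 x [0.547 0.612] y [-0.225 -0.11 ]
top 0.58 3152 x [0.484 0.576] y [-0.178 -0.076]
top 0.62 4225 x [0.426 0.513] y [-0.142 -0.043]
top 0.66 6053 x [0.366 0.45 ] y [-0.107 -0.01 ]
top 0.7 8657 x [0.299 0.388] y [-0.071 -0.002]
top 0.74 2904 x [0.255 0.324] y [-0.024 -0.001]
```

Emit:
{"api": "step_arm", "payload": {
  "deltas": [
    {"slide": [2, 0, 0], "yaw": 0, "claw": 1},
    {"slide": [3, 0, 0], "yaw": 0, "claw": 1},
    {"slide": [3, 0, 0], "yaw": 0, "claw": 1},
    {"slide": [3, 0, 0], "yaw": 0, "claw": 1},
    {"slide": [1.5, 0, 0], "yaw": 0, "claw": 1},
    {"slide": [1, 0, 0], "yaw": 0, "claw": 1},
    {"slide": [0.5, 0, 0], "yaw": 0, "claw": 1},
    {"slide": [0.3, 0, 0], "yaw": 0, "claw": 1},
    {"slide": [0.1, 0, 0], "yaw": 0, "claw": 1},
    {"slide": [0, 0, 0], "yaw": 0, "claw": 1}
  ]
}}

```text
t: 9.75
tool_pos: [0.6355, -0.2055, 0.1877]
tool_rot: [[0.002, 0.999, -0.052], [-0.0, -0.052, -0.999], [-1.0, 0.002, 0.0]]
force: [0.5, 0.2, -0.2]
grip_width: 0.0397
```

Emit:
{"api": "step_arm", "payload": {
  "deltas": [
    {"slide": [0.2, 0, 0], "yaw": 0, "claw": 1},
    {"slide": [0, 0, 0], "yaw": 0, "claw": 1},
    {"slide": [0, 0, 0], "yaw": 0, "claw": 1}
  ]
}}

```text
t: 10.05
tool_pos: [0.6351, -0.2053, 0.1849]
tool_rot: [[0.0, 0.999, -0.052], [0.0, -0.052, -0.999], [-1.0, 0.0, -0.0]]
force: [-0.6, 0.9, -1.1]
grip_width: 0.0395
```

Emit:
{"api": "step_arm", "payload": {
  "deltas": [
    {"slide": [0.1, 0, 0], "yaw": 0, "claw": 1},
    {"slide": [0.1, 0, 0], "yaw": 0, "claw": 1},
    {"slide": [0, 0, 0], "yaw": 0, "claw": 1}
  ]
}}

```text
t: 10.35
tool_pos: [0.6352, -0.2055, 0.1837]
tool_rot: [[0.0, 0.999, -0.052], [0.001, -0.052, -0.999], [-1.0, 0.0, -0.001]]
force: [-1.6, 1.4, 4.4]
grip_width: 0.0396
```

Contact with the crate floor shows as a 4.4 N upward force. I release.

Emit:
{"api": "step_arm", "payload": {
  "deltas": [
    {"slide": [0, 0, 0], "yaw": 0, "claw": -0.2},
    {"slide": [0, 0, 0], "yaw": 0, "claw": -0.4},
    {"slide": [0, 0, 0], "yaw": 0, "claw": -0.6},
    {"slide": [0, 0, 0], "yaw": 0, "claw": -0.6},
    {"slide": [0, 0, 0], "yaw": 0, "claw": -0.6},
    {"slide": [-1, 0, 0], "yaw": 0, "claw": -0.6},
    {"slide": [-2, 0, 0], "yaw": 0, "claw": -0.6},
    {"slide": [-3, 0, 0], "yaw": 0, "claw": -0.6},
    {"slide": [-3, 0, 0], "yaw": 0, "claw": -0.6},
    {"slide": [-3, 0, 0], "yaw": 0, "claw": -0.6},
    {"slide": [-2.6, 0, 0], "yaw": 0, "claw": -1},
    {"slide": [0, 0, 0], "yaw": 0, "claw": -1}
  ]
}}

```text
t: 11.55
tool_pos: [0.6368, -0.207, 0.336]
tool_rot: [[0.012, 0.999, -0.053], [-0.003, -0.053, -0.999], [-1.0, 0.012, 0.002]]
force: [0.1, -0.8, 0.9]
grip_width: 0.085
```

Run:
```python
from h import *
p,d=manip.get_image("scene"); cv2.imwrite("pics/s4.png",cv2.resize(p[90:290,100:360,::-1],None,fx=3,fy=3))
P,q=pts("scene",d,np.ones(d.shape,bool))
k=(np.hypot(P[:,0]-.574,P[:,1]-.204)<.038)&(P[:,2]>.013)&(P[:,2]<.06)
print(cv2.minAreaRect((P[k,:2]*1000).astype(np.float32)))
go(.5745,.2,.33,15.3)
```

```text
((572.6629028320312, 203.92237854003906), (46.78578186035156, 50.1243896484375), 15.852310180664062)
t 11.6 p [ 0.636  -0.2063  0.3333] ang -3.02 tilt [ 0.0075 -0.0016 -1.    ] F [-0.69 -0.14 -0.47] w 0.0853 q [-12.  31.  36.  94. -20.  61.  27.]
need slide cm [  0.22  -8.28 -40.25] yaw -18.32
```

View pics/s4.png

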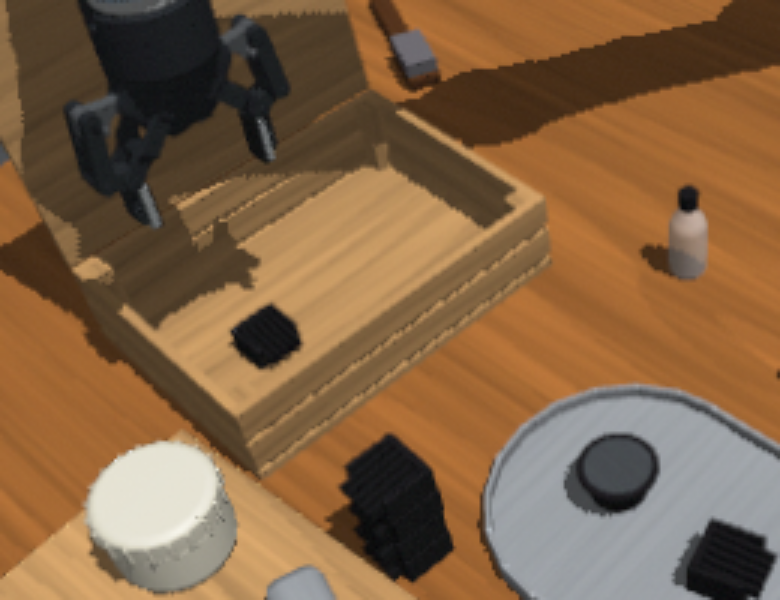

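The short guard lies flat in the crate at crop (267,335), and the long guard is undisturbed. I go back for it.

Emit:
{"api": "step_arm", "payload": {
  "deltas": [
    {"slide": [0, 0, -1.2], "yaw": 0, "claw": -1},
    {"slide": [0, -0.6, -3], "yaw": 0, "claw": -1},
    {"slide": [0, -0.7, -3], "yaw": 0, "claw": -1},
    {"slide": [0, -0.7, -3], "yaw": 0, "claw": -1},
    {"slide": [0, -0.7, -3], "yaw": 0, "claw": -1},
    {"slide": [0, -0.7, -3], "yaw": 0, "claw": -1},
    {"slide": [0, -0.7, -3], "yaw": 0, "claw": -1},
    {"slide": [0, -0.7, -3], "yaw": 0, "claw": -1},
    {"slide": [0, -0.7, -3], "yaw": 0, "claw": -1},
    {"slide": [0, -0.7, -3], "yaw": 0, "claw": -1},
    {"slide": [0, -0.7, -3], "yaw": 0, "claw": -1},
    {"slide": [0, -0.7, -3], "yaw": 0, "claw": -1}
  ]
}}

```text
t: 12.8
tool_pos: [0.5754, 0.1425, 0.327]
tool_rot: [[-0.004, 0.999, -0.051], [-0.001, -0.051, -0.999], [-1.0, -0.003, 0.001]]
force: [0.6, 0.3, -0.2]
grip_width: 0.085
```

Emit:
{"api": "step_arm", "payload": {
  "deltas": [
    {"slide": [0, -0.7, -3], "yaw": 0, "claw": -1},
    {"slide": [0, 0, -3], "yaw": 0, "claw": -1},
    {"slide": [0, 0, 0], "yaw": -6, "claw": -1},
    {"slide": [0, 0, 0], "yaw": -6, "claw": -1},
    {"slide": [0, 0, 0], "yaw": -6.3, "claw": -1},
    {"slide": [2, 0, 0], "yaw": 0, "claw": -1},
    {"slide": [3, 0, 0], "yaw": 0, "claw": -1},
    {"slide": [3, 0, 0], "yaw": 0, "claw": -1},
    {"slide": [0.5, 0, 0], "yaw": 0, "claw": -1},
    {"slide": [0, 0, 0], "yaw": 0, "claw": -1},
    {"slide": [0, 0, 0], "yaw": 0, "claw": -1}
  ]
}}

```text
t: 13.9
tool_pos: [0.5734, 0.2009, 0.2445]
tool_rot: [[0.001, 0.964, 0.264], [0.0, 0.264, -0.964], [-1.0, 0.001, -0.0]]
force: [-0.3, -0.6, -0.1]
grip_width: 0.0855
```

Run:
```python
from h import *
go(.5745,.2,.181,15.4)
p,d=manip.get_image("scene"); cv2.imwrite("pics/s5.png",cv2.resize(p[150:350,230:480,::-1],None,fx=3,fy=3))
```

```text
t 13.9 p [0.5734 0.2009 0.2445] ang 15.32 tilt [ 1.e-03  4.e-04 -1.e+00] F [-0.32 -0.56 -0.1 ] w 0.0855 q [-44.  30.  25. 105. -17.  48.   5.]
need slide cm [6.35 0.07 0.11] yaw -0.08
```

View pics/s5.png

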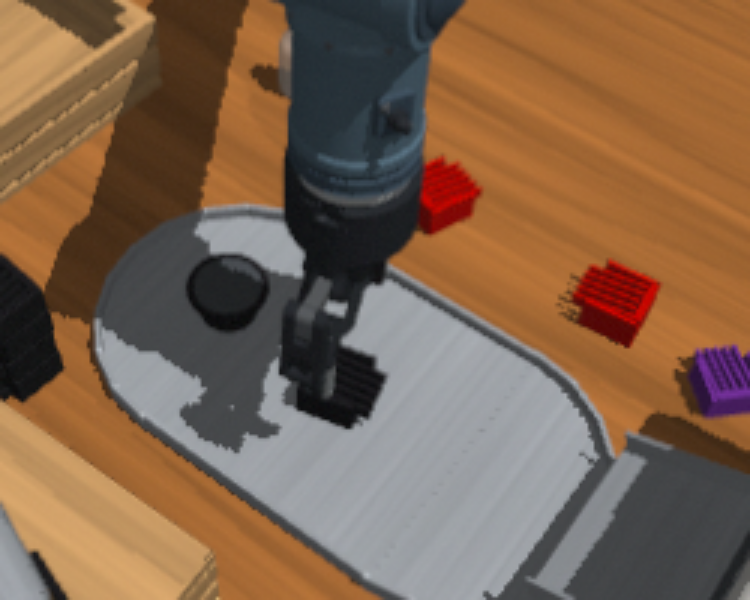

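The fingers straddle the long guard, at crop (340,385), and are clear of the strainer. I go down and grip.

Emit:
{"api": "step_arm", "payload": {
  "deltas": [
    {"slide": [2, 0.1, 0.1], "yaw": 0, "claw": -1},
    {"slide": [2, 0, 0], "yaw": 0, "claw": -1},
    {"slide": [1.3, 0, 0], "yaw": 0, "claw": -1},
    {"slide": [0.9, 0, 0], "yaw": 0, "claw": -1},
    {"slide": [0, 0, 0], "yaw": 0, "claw": -1},
    {"slide": [0, 0, 0], "yaw": 0, "claw": 1},
    {"slide": [0, 0, 0], "yaw": 0, "claw": 1},
    {"slide": [0, 0, 0], "yaw": 0, "claw": 1},
    {"slide": [0, 0, 0], "yaw": 0, "claw": 1},
    {"slide": [0, 0, 0], "yaw": 0, "claw": 1},
    {"slide": [0, 0, 0], "yaw": 0, "claw": 1},
    {"slide": [0, 0, 0], "yaw": 0, "claw": 1}
  ],
  "force": 30
}}

```text
t: 15.15
tool_pos: [0.5751, 0.1999, 0.1827]
tool_rot: [[0.002, 0.965, 0.264], [0.001, 0.264, -0.965], [-1.0, 0.002, -0.0]]
force: [-1.0, -0.0, 5.5]
grip_width: 0.0432
```

Emit:
{"api": "step_arm", "payload": {
  "deltas": [
    {"slide": [0, 0, 0], "yaw": 0, "claw": 1},
    {"slide": [0, 0, 0], "yaw": 0, "claw": 1},
    {"slide": [0, 0, 0], "yaw": 0, "claw": 1}
  ]
}}

```text
t: 15.45
tool_pos: [0.575, 0.2, 0.1827]
tool_rot: [[0.002, 0.965, 0.264], [0.001, 0.264, -0.965], [-1.0, 0.002, -0.0]]
force: [0.3, -0.1, 4.9]
grip_width: 0.043
```

Emit:
{"api": "step_arm", "payload": {
  "deltas": [
    {"slide": [-0.5, 0, 0], "yaw": 0, "claw": 1},
    {"slide": [-1, 0, 0], "yaw": 0, "claw": 1},
    {"slide": [-2, 0, 0], "yaw": 0, "claw": 1},
    {"slide": [-3, 0, 0], "yaw": 0, "claw": 1},
    {"slide": [-3, 0, 0], "yaw": 0, "claw": 1},
    {"slide": [-3, 0, 0], "yaw": 0, "claw": 1},
    {"slide": [-2, 0, 0], "yaw": 0, "claw": 1},
    {"slide": [-0.5, 0, 0], "yaw": 0, "claw": 1},
    {"slide": [0, 0, 0], "yaw": 0, "claw": 1},
    {"slide": [0, 0, 0], "yaw": 0, "claw": 1}
  ]
}}

```text
t: 16.45
tool_pos: [0.5736, 0.1997, 0.3303]
tool_rot: [[-0.002, 0.964, 0.264], [-0.001, 0.264, -0.964], [-1.0, -0.003, 0.0]]
force: [-0.2, 0.3, -1.0]
grip_width: 0.0437
```

Run:
```python
from h import *
go(.51,-.2,.33,-3)
p,d=manip.get_image("scene"); cv2.imwrite("pics/s6.png",cv2.resize(p[150:350,230:480,::-1],None,fx=3,fy=3))
```

```text
t 16.45 p [0.5736 0.1997 0.3303] ang 15.32 tilt [-0.0025 -0.001  -1.    ] F [-0.19  0.29 -0.99] w 0.0437 q [-46.  23.  28. 103. -13.  57.   3.]
need slide cm [  0.08 -16.69  36.87] yaw 18.32
```

View pics/s6.png

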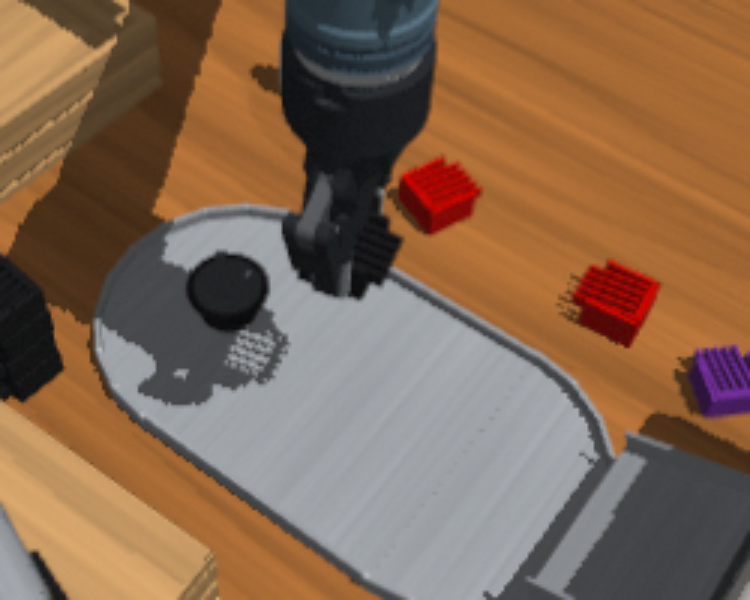

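The long guard is held clear of the tray and the strainer hasn't moved. I carry it over.

Emit:
{"api": "step_arm", "payload": {
  "deltas": [
    {"slide": [0, -0.7, 1.5], "yaw": 0, "claw": 1},
    {"slide": [0, -1.3, 2.8], "yaw": 0, "claw": 1},
    {"slide": [0, -1.3, 2.8], "yaw": 0, "claw": 1},
    {"slide": [0, -1.3, 2.8], "yaw": 0, "claw": 1},
    {"slide": [0, -1.3, 2.8], "yaw": 0, "claw": 1},
    {"slide": [0, -1.3, 2.8], "yaw": 0, "claw": 1},
    {"slide": [0, -1.3, 2.8], "yaw": 0, "claw": 1},
    {"slide": [0, -1.3, 2.8], "yaw": 0, "claw": 1},
    {"slide": [0, -1.3, 2.8], "yaw": 0, "claw": 1},
    {"slide": [0, -1.3, 2.8], "yaw": 0, "claw": 1},
    {"slide": [0, -1.3, 2.8], "yaw": 0, "claw": 1},
    {"slide": [0, -1.3, 2.8], "yaw": 0, "claw": 1}
  ]
}}

```text
t: 17.7
tool_pos: [0.5132, -0.1536, 0.3307]
tool_rot: [[-0.002, 0.965, 0.263], [-0.0, 0.263, -0.965], [-1.0, -0.002, -0.0]]
force: [-0.1, 0.2, -0.0]
grip_width: 0.0434
```

Emit:
{"api": "step_arm", "payload": {
  "deltas": [
    {"slide": [0, -1.3, 2.8], "yaw": 0, "claw": 1},
    {"slide": [0, -0.4, 1.8], "yaw": 0, "claw": 1},
    {"slide": [0, 0, 0], "yaw": 6, "claw": 1},
    {"slide": [0, 0, 0], "yaw": 6, "claw": 1},
    {"slide": [0, 0, 0], "yaw": 6.3, "claw": 1},
    {"slide": [0, 0, 0], "yaw": 0, "claw": 1},
    {"slide": [0, 0, 0], "yaw": 0, "claw": 1}
  ]
}}

```text
t: 18.4
tool_pos: [0.5098, -0.2008, 0.331]
tool_rot: [[-0.002, 0.999, -0.051], [-0.0, -0.051, -0.999], [-1.0, -0.002, 0.0]]
force: [0.4, 0.1, 0.5]
grip_width: 0.0432
```

Run:
```python
from h import *
go(.51,-.2,.1847,-3)
p,d=manip.get_image("scene"); cv2.imwrite("pics/s7.png",cv2.resize(p[60:260,80:340,::-1],None,fx=3,fy=3))
```

```text
t 18.4 p [ 0.5098 -0.2008  0.331 ] ang -2.92 tilt [-1.7e-03 -1.0e-04 -1.0e+00] F [0.4  0.06 0.53] w 0.0432 q [-18.  19.  42. 111. -15.  55.  28.]
need slide cm [14.63  0.04 -0.08] yaw 0.08
```

View pics/s7.png

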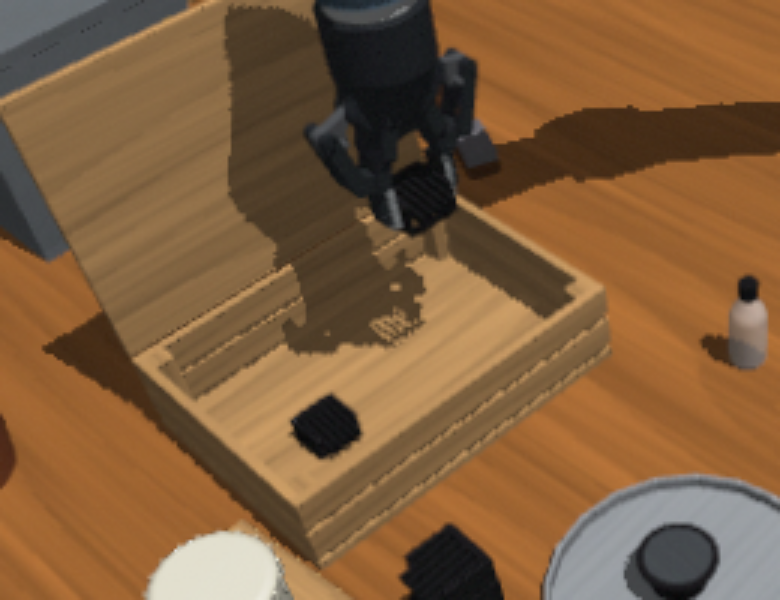

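The long guard hangs level over the free part of the crate, at crop (420,200). I lower it.

Emit:
{"api": "step_arm", "payload": {
  "deltas": [
    {"slide": [2, 0, 0], "yaw": 0, "claw": 1},
    {"slide": [3, 0, 0], "yaw": 0, "claw": 1},
    {"slide": [3, 0, 0], "yaw": 0, "claw": 1},
    {"slide": [3, 0, 0], "yaw": 0, "claw": 1},
    {"slide": [1.5, 0, 0], "yaw": 0, "claw": 1},
    {"slide": [1, 0, 0], "yaw": 0, "claw": 1},
    {"slide": [0.5, 0, 0], "yaw": 0, "claw": 1},
    {"slide": [0.3, 0, 0], "yaw": 0, "claw": 1},
    {"slide": [0, 0, 0], "yaw": 0, "claw": 1},
    {"slide": [0, 0, 0], "yaw": 0, "claw": 1}
  ]
}}

```text
t: 19.45
tool_pos: [0.5113, -0.2005, 0.1896]
tool_rot: [[0.002, 0.999, -0.052], [-0.0, -0.052, -0.999], [-1.0, 0.002, 0.0]]
force: [0.5, 0.1, -0.4]
grip_width: 0.0435
```

Emit:
{"api": "step_arm", "payload": {
  "deltas": [
    {"slide": [0.1, 0, 0], "yaw": 0, "claw": 1},
    {"slide": [0.1, 0, 0], "yaw": 0, "claw": 1},
    {"slide": [0, 0, 0], "yaw": 0, "claw": 1},
    {"slide": [0, 0, 0], "yaw": 0, "claw": 1}
  ]
}}

```text
t: 19.85
tool_pos: [0.5107, -0.2002, 0.1867]
tool_rot: [[0.0, 0.999, -0.052], [-0.0, -0.052, -0.999], [-1.0, 0.0, 0.0]]
force: [-0.1, 0.8, -0.0]
grip_width: 0.0436
```

Emit:
{"api": "step_arm", "payload": {
  "deltas": [
    {"slide": [0.1, 0, 0], "yaw": 0, "claw": 1},
    {"slide": [0.1, 0, 0], "yaw": 0, "claw": 1},
    {"slide": [0, 0, 0], "yaw": 0, "claw": 1},
    {"slide": [0, 0, 0], "yaw": 0, "claw": 1}
  ]
}}

```text
t: 20.25
tool_pos: [0.5107, -0.2003, 0.1847]
tool_rot: [[0.0, 0.999, -0.052], [-0.0, -0.052, -0.999], [-1.0, 0.0, 0.0]]
force: [0.4, 1.0, 1.4]
grip_width: 0.0436
```

Emit:
{"api": "step_arm", "payload": {
  "deltas": [
    {"slide": [0.1, 0, 0], "yaw": 0, "claw": 1},
    {"slide": [0, 0, 0], "yaw": 0, "claw": 1},
    {"slide": [0, 0, 0], "yaw": 0, "claw": 1}
  ]
}}

```text
t: 20.55
tool_pos: [0.5108, -0.2004, 0.1846]
tool_rot: [[0.0, 0.999, -0.052], [0.001, -0.052, -0.999], [-1.0, -0.0, -0.001]]
force: [-2.2, 1.4, 8.4]
grip_width: 0.0432
```

The guard is on the floor: 8.4 N upward, and z has stopped falling. I release and back off upward and toward the base.

Emit:
{"api": "step_arm", "payload": {
  "deltas": [
    {"slide": [0, 0, 0], "yaw": 0, "claw": -0.2},
    {"slide": [0, 0, 0], "yaw": 0, "claw": -0.4},
    {"slide": [0, 0, 0], "yaw": 0, "claw": -0.6},
    {"slide": [0, 0, 0], "yaw": 0, "claw": -0.6},
    {"slide": [0, 0, 0], "yaw": 0, "claw": -0.6},
    {"slide": [-1, 0, 0], "yaw": 0, "claw": -0.6},
    {"slide": [-2, 0, 0], "yaw": 0, "claw": -0.6},
    {"slide": [-3, 0, 0], "yaw": 0, "claw": -0.6},
    {"slide": [-3, 0, 0], "yaw": 0, "claw": -0.6},
    {"slide": [-3, 0, 0], "yaw": 0, "claw": -0.6},
    {"slide": [-3, 0, 0], "yaw": 0, "claw": -0.6},
    {"slide": [-1, 0, -1.5], "yaw": 0, "claw": -0.6}
  ]
}}

```text
t: 21.75
tool_pos: [0.5118, -0.1885, 0.3481]
tool_rot: [[0.007, 0.998, -0.057], [-0.003, -0.057, -0.998], [-1.0, 0.007, 0.002]]
force: [0.4, -0.7, 1.0]
grip_width: 0.0686
```

Emit:
{"api": "step_arm", "payload": {
  "deltas": [
    {"slide": [0, 0, -3], "yaw": 0, "claw": -0.6},
    {"slide": [0, 0, -3], "yaw": 0, "claw": -0.6},
    {"slide": [0, 0, -3], "yaw": 0, "claw": -0.6},
    {"slide": [0, 0, -3], "yaw": 0, "claw": -0.6},
    {"slide": [0, 0, -3], "yaw": 0, "claw": -0.6},
    {"slide": [0, 0, -1.5], "yaw": 0, "claw": -0.6},
    {"slide": [0, 0, 0], "yaw": 0, "claw": -0.6},
    {"slide": [0, 0, 0], "yaw": 0, "claw": -0.6},
    {"slide": [0, 0, 0], "yaw": 0, "claw": -0.6}
  ]
}}

```text
t: 22.65
tool_pos: [0.5199, -0.0223, 0.344]
tool_rot: [[0.0, 0.998, -0.055], [-0.001, -0.055, -0.998], [-1.0, 0.0, 0.001]]
force: [-0.2, 0.0, 1.0]
grip_width: 0.0683
```

Run:
```python
from h import *
for n in("scene","top"):
    p,d=manip.get_image(n); cv2.imwrite(f"pics/end_{n}.png",p[:,:,::-1])
    P,q=pts(n,d,np.ones(d.shape,bool)); col=p[q[:,1],q[:,0]].max(1)
    for t,c in(("long",(.51,-.195)),("short",(.635,-.2)),("strainer",(.565,.098))):
        k=(np.hypot(P[:,0]-c[0],P[:,1]-c[1])<.04)&(P[:,2]>.015)&(P[:,2]<.07)
        if k.sum()<20: print(n,t,"few");continue
        r=cv2.minAreaRect((P[k,:2]*1000).astype(np.float32)); print(n,t,np.round(r[0],1),np.round(r[1],1),round(r[2],1),"z95",np.percentile(P[k,2],95).round(4))
        T=P[k&(P[:,2]>np.percentile(P[k,2],90)-.008)]; A=np.c_[T[:,:2]-T[:,:2].mean(0),np.ones(len(T))]
        print("  tilt deg",np.degrees(np.hypot(*np.linalg.lstsq(A,T[:,2],rcond=None)[0][:2])).round(1))
go(0,0,0)
```

```text
scene long [ 513.  -195.7] [54.9 46. ] 88.2 z95 0.0349
  tilt deg 5.0
scene short [ 636.5 -201. ] [45.5 39.7] 84.7 z95 0.0315
  tilt deg 6.0
scene strainer [565.   96.2] [57.8 56.8] 39.7 z95 0.0358
  tilt deg 0.5
top long [ 511.4 -212.5] [44.6 18.5] 2.3 z95 0.0374
  tilt deg 6.5
top short [ 634.3 -216.5] [18.9 41.8] 77.9 z95 0.034
  tilt deg 7.2
top strainer [566.1  98.3] [55.2 57.3] 88.7 z95 0.0375
  tilt deg 0.3
t 22.75 p [ 0.5199 -0.0223  0.3438] ang -3.17 tilt [ 2.e-04 -5.e-04 -1.e+00] F [-0.45  0.24  0.87] w 0.0683 q [-37.  14.  39. 114. -11.  56.   4.]
need slide cm [ 34.37 -52.04   0.63] yaw None
```

View pics/end_scene.png

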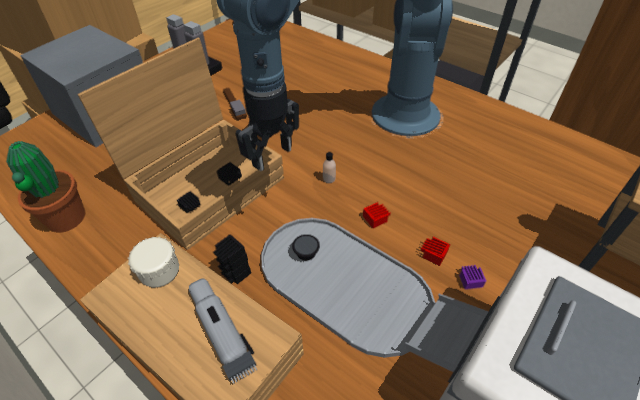

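View pics/end_top.png

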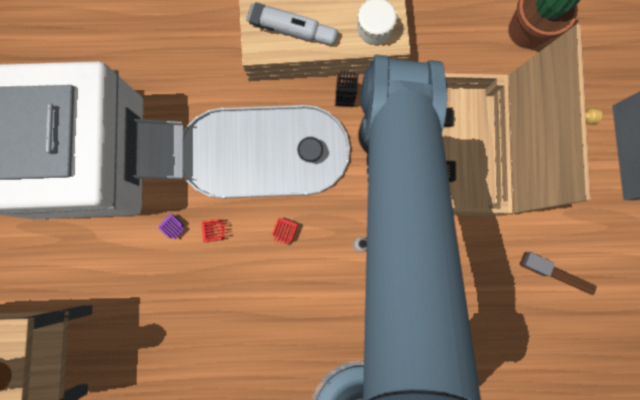

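Both guards are in the crate, at scene (189,202) and (229,174), and the strainer is in place. The fitted tilt of 5–7° may come from the shape of the combs, so I run the same fit on the first pictures. I also move the arm away for an unobstructed top view.

Emit:
{"api": "step_arm", "payload": {
  "deltas": [
    {"slide": [0, 0, -3], "yaw": 0, "claw": -0.6},
    {"slide": [0, 0, -3], "yaw": 0, "claw": -0.6},
    {"slide": [0, 0, -3], "yaw": 0, "claw": -0.6},
    {"slide": [0, 0, -3], "yaw": 0, "claw": -0.6},
    {"slide": [0, 0, -3], "yaw": 0, "claw": -0.6},
    {"slide": [0, 0, -3], "yaw": 0, "claw": -0.6},
    {"slide": [0, 0, 0], "yaw": 0, "claw": -0.6},
    {"slide": [0, 0, 0], "yaw": 0, "claw": -0.6},
    {"slide": [0, 0, 0], "yaw": 0, "claw": -0.6}
  ]
}}

```text
t: 23.65
tool_pos: [0.5297, 0.1571, 0.3436]
tool_rot: [[-0.0, 0.998, -0.055], [-0.001, -0.055, -0.998], [-1.0, -0.0, 0.001]]
force: [0.4, -1.1, -0.6]
grip_width: 0.0685
```

Run:
```python
from h import *
def an(n,p,d,L):
    P,q=pts(n,d,np.ones(d.shape,bool))
    for t,c in L:
        k=(np.hypot(P[:,0]-c[0],P[:,1]-c[1])<.04)&(P[:,2]>.015)&(P[:,2]<.07)
        r=cv2.minAreaRect((P[k,:2]*1000).astype(np.float32))
        T=P[k&(P[:,2]>np.percentile(P[k,2],90)-.008)]; A=np.c_[T[:,:2]-T[:,:2].mean(0),np.ones(len(T))]
        g=np.linalg.lstsq(A,T[:,2],rcond=None)[0]
        print(n,t,np.round(r[0],1),np.round(r[1],1),round(r[2],1),"z95",np.percentile(P[k,2],95).round(4),"slope deg x,y",np.degrees(g[:2]).round(1))
for n in("scene","top"):
    an(n,np.load(f"{n}_p.npy"),np.load(f"{n}_d.npy"),(("long0",(.573,.205)),("short0",(.563,.303))))
    p,d=manip.get_image(n)
    an(n,p,d,(("long",(.51,-.195)),("short",(.635,-.2))))
    r=(slice(60,230),slice(390,600)) if n=="top" else (slice(120,250),slice(120,290))
    cv2.imwrite(f"pics/fin_{n}.png",cv2.resize(p[r][:,:,::-1],None,fx=3.5,fy=3.5))
go(0,0,0)
```

```text
scene long0 [573.4 204.1] [45.9 50. ] 15.8 z95 0.0343 slope deg x,y [ 1.8 -6. ]
scene short0 [563.4 302.1] [41.8 43.1] 10.0 z95 0.0301 slope deg x,y [ 0.4 -7.8]
scene long [ 513.  -195.7] [54.3 44.5] 87.3 z95 0.0349 slope deg x,y [ 0.4 -5.6]
scene short [ 636. -202.] [45.4 39.3] 87.5 z95 0.0314 slope deg x,y [ 1.7 -5.7]
top long0 [573.1 205.3] [44.8 50.4] 15.0 z95 0.0356 slope deg x,y [ 1.7 -4.6]
top short0 [562.3 303.2] [40.2 44.4] 10.3 z95 0.0319 slope deg x,y [ 1.8 -5.2]
top long [ 511.9 -196.1] [52.4 44.5] 88.3 z95 0.0369 slope deg x,y [ 0.1 -5.1]
top short [ 636.4 -201.8] [44.1 41.4] 86.4 z95 0.0334 slope deg x,y [-0.3 -6.4]
t 23.75 p [0.5297 0.1571 0.3437] ang -3.2 tilt [-2.e-04 -6.e-04 -1.e+00] F [-0.4  -0.97 -0.26] w 0.0682 q [-50.  17.  34. 110. -11.  57. -14.]
need slide cm [ 34.39 -52.    18.61] yaw None
```

View pics/fin_scene.png

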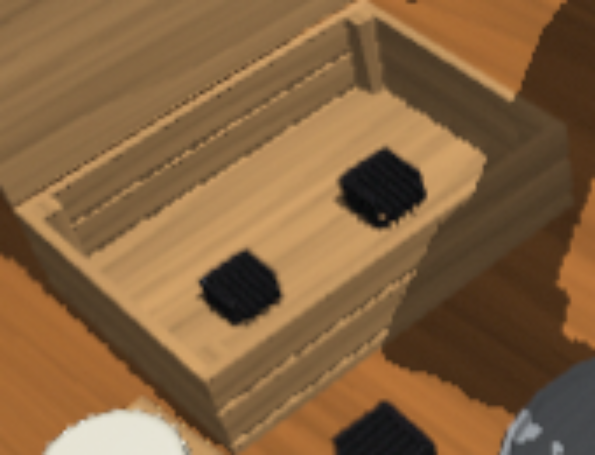

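View pics/fin_top.png

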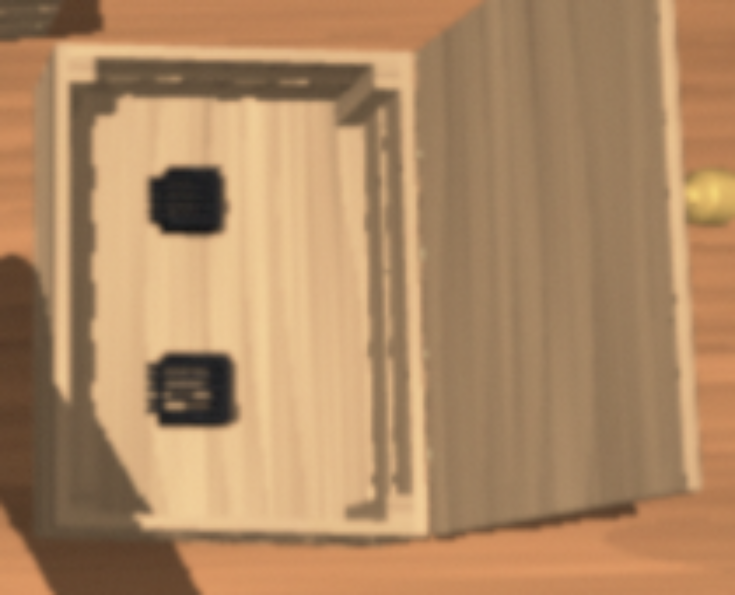

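The slopes match the ones measured in the tray, so they come from the combs' own shape. Tops are about 1–2 mm higher than in the tray, as expected with the crate floor 2 mm higher. Both guards lie flat and side by side. I hand in.

```bash
python3 -c "
from rig import manip
print(manip.hand_in())"
```

```text
the job is handed in; nothing more can be done
None
```

I moved both black guards from the tray into the cedar crate and handed the job in at about 24 s of the 54 s allowed. I lowered each one until the wrist felt the crate floor, about 4 N for the short guard and 8 N for the long one, before letting go.

What the last checks showed:
- **Position:** both cameras put the long guard at about (0.512, -0.196) and the short one at about (0.636, -0.202). They lie side by side, well inside the crate walls.
- **Flatness:** my fit gave a 5–6° slope on the tops of the guards. The same fit on the first pictures in the tray gave about the same slope, so I put it down to the combs' own shape rather than tilt.
- **Height:** the tops are about 1–2 mm higher than in the tray, which fits the crate floor being 2 mm higher.
- **Strainer:** its measured position changed by less than 1 mm, checked just before the arm's last move away.
- **Arm:** the gripper is open and clear, at about 0.34 m height above the tray.

No check failed. The two cameras disagreed by about 2 mm at most.

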